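Load a round blank into the drilling cradle and swing the clamp strap over it

ROBOT

A 6-joint arm with a two-finger parallel gripper is mounted at the origin on the work surface. World frame = base frame: x ahead of the robot, y to its left, z up, the work surface at z = 0. Lengths are in m, angles in degrees, forces in N, time in s.
With the tool pointing down it reaches from about 0.375 to 0.9 m from the base axis. Payload 3.1 kg.
Tool frame: the origin (TCP) lies at the very end of the fingers, on their centre line; the grasp point (between the pads) lies behind it (bot.grip_depth is the z of the grasp point in the tool frame, in m); z points along the fingers, y is the direction in which the jaws open and shut (so a half turn about z gives the same grasp; the last joint's range is limited). The gripper opens to 87 mm and grips with 3 to 60 N. Pads are 19 mm wide; open, the fingers measure 117 mm over their backs; the gripper's body (75 mm by 190 mm) begins 51 mm behind the grasp point.
Start: joints at [-79.211, 30.224, 82.088, -0, 67.689, -10.227], TCP at [0.224, -0.583, 0.223] pointing down, gripper open.
Joint ranges: [-176.69, 176.69], [-43.24, 126.21], [12.49, 139.97], [-82, 262], [0, 151.66], [-163.58, 163.58]. Speed limits (degrees/s): [159.86, 159.86, 180, 180, 180, 180].

INTERFACE

Orientations are given as a 3x3 rotation matrix whose columns are the frame's x, y, z axes.
In Python, from rig import bot, vision gives the robot as it stands. The module is installed in compiled form; this text tells all that it offers.
- The arm moves only by the shell command python3 -m jog 'ROWS'. ROWS is JSON, a list of rows, each a list of 3 entries, a list of its own where there are three numbers: the shift along the tool's x, y, z in mm, then the turn, a rotation vector about the tool's x, y, z in degrees, then the closure, from 0 (fully open) to 1 (shut). In form: [[[dx, dy, dz], [wx, wy, wz], fingers], ...]. A call has 1 to 12 rows; each row is the pose to reach, as a shift and turn from the pose commanded when the call began, along the tool's axes at that moment; what a row does not reach only later rows make up. A row lasts 1/12 s, in which the tool goes at most 41.7 mm and 7.16 degrees, less where a joint would pass 70% of its speed; a pose out of reach is approached as far as the arm can. A call with a gripper value outside its range is refused whole. The fingers move at their own pace and stop on an object; the grip force is fixed at half the most. Time passes only in rows, so rows that repeat a pose let the fingers close. It gives the time, the measured TCP pose, the force and the opening at its end, in the units of the state.
- bot.read_state(): the state, without advancing time (a new reading comes with each control period).
- vision.capture(name): name is "scene" or "top" or "wrist"; returns the picture (480x640x3 uint8, red, green, blue); there is no depth.
- vision.camera_info(name): a dict with "intrinsics" (3x3 intrinsics, pixels), "camera_from_world" (4x4, takes a point from world to camera coordinates); the wrist camera has in their place "mount" (4x4, takes a point from camera to tool coordinates, whose origin is the TCP and whose axes are the flange's). Camera axes: x right, y up, looking along -z (the intrinsics and any distortion apply to the point x, -y, -z); pixel columns grow to the right and rows downward; lengths in m; the calibration is good to about 2 mm. A picture is of the moment at which its call begins: read the wrist's pose just before it. camera_info takes no time and is no camera call.
- bot.hand_in(): hands the job in, once; it reports no verdict.
The state is a dict: "time_s": time; "joint_positions": joint angles; "qvel": joint speeds; "tau": joint torques, N m; "position": TCP position; "tcp_rot": TCP orientation; "force": force on the tool from outside, world axes, zero at the start; "moment": the same for the moment, N m; "opening": opening from 0.0 (shut) to 1.0 (fully open).
Only numpy, scipy, OpenCV 4.12 (cv2) and the standard library are available. Lean on these libraries where they do the work, as an engineer would, in place of code of your own. Each camera call takes 0.05 s, during which the arm holds its last target. There are 200 camera calls.

TASK

Load the drilling cradle: roll or lay the round wooden blank from the cradle's flat ledge into its V groove, and push it along the groove until its end is up against the steel end stop. Then swing the steel clamp strap over until it lies down on the blank, and leave it there. Leave the other tools, bottle and offcut on the bench where they are.

Things in the scene. Friction and masses are not known exactly. Their poses are not given: they have to be found in the camera images.
- cradle: Pale wooden V cradle fixed to the bench. Origin on the bench, below the groove; x points across the groove from the ledge to the hinge side, roughly away from the robot, y along the groove to the end stop, z up. Block: x -105 to 75, y -75 to 65 mm, flat top at z 55. A 90 degree V groove runs along y at x 0, 44 wide at the top, 22 deep.
- ledge (a point): Middle of the cradle's flat ledge, on its top face: cradle x -63.5, y -5, z 55 mm. The ledge spans x -105 to -22 and runs level into the groove's lip. Nothing stands on it but the blank.
- stop_face (a point): Point of the steel end stop plate that meets the blank's end: cradle x 0, y 65, z 64 mm. The plate is 12 thick (y 65 to 77), x -38 to 38, up to z 84. The groove's other end is open.
- seat (a point): Where the middle of the blank's axis lies when it is fully loaded: cradle x 0, y -15, z 64 mm. The blank then sticks 20 mm out of the groove's open end.
- blank: Dark plain round wooden blank (a solid cylinder), diameter 44, length 160 mm, about 0.18 kg, free to roll. Origin at the middle of its axis; its own y runs along the axis (x and z turn as it rolls). Starts lying on the ledge, roughly parallel to the groove, 20 to 40 mm short of its final place along y. Rolling into the groove, it drops 13 mm.
- strap (a joint): Angle of the clamp strap about its hinge, rad: 0 = lying level on the seated blank (closed), 1.57 = upright, up to 2.05 = leaning back away from the groove. Starts open, at 1.7 to 2.0. The hinge is stiff: the strap stays where it is left, and about 3 N at its tip moves it. Without a blank it would stop at -0.12.
- strap_hinge (a point): Point on the strap's hinge line, mid-width: at x 55, y 35, z 90 mm in the cradle's frame. The hinge line is parallel to the groove. Two hinge lugs beside the strap (cradle x 43 to 67, y 11 to 18 and 52 to 59) rise to z 104.
- strap_tip (a point): End of the strap, mid-width and mid-thickness, 103 mm from the hinge line. The strap is a flat steel bar 30 wide (along the groove) and 8 thick with a rounded end; closed, it reaches across the blank to x -48 with its underside at z 86.
- glue: Bystander, leave alone: white round glue bottle standing upright, 56 dia x 150 high (mm). Origin under its middle.
- offcut: Bystander, leave alone: wooden block, 50 x 100 x 40 high (mm). Origin under its middle.
- mallet: Bystander, leave alone: mallet lying down, black head 64 dia x 100, wooden handle, 300 long over all (mm). Origin under its middle.
- hammer: Bystander, leave alone: claw hammer lying down, about 280 x 110 x 30 (mm). Origin under its middle.
- tape: Bystander, leave alone: black and yellow tape measure standing on edge, 70 x 36 x 66 high (mm). Origin under its middle.
- square: Bystander, leave alone: try square lying flat, wooden stock 120 long, steel blade 190 long (mm). Origin under the middle of the stock.
- chisel: Bystander, leave alone: chisel with wooden handle lying down, 230 long, 28 thick (mm). Origin under its middle.

How it is judged (in metres and radians):
On the way:
1. the blank is seated in the groove with its end against the stop, while the strap is still open (x of blank in the frame of cradle between -0.003 and 0.003 m and z of blank in the frame of cradle between 0.06 and 0.068 m and y of blank in the frame of cradle between -0.019 and -0.01 m and angle between the y axis of blank and the y axis of cradle, either way round below 0.04 rad and value of joint strap above 0.8 rad), for 0.2 s.
At the end, for the whole second after the job is handed in: The blank lies at rest in the V groove (axis within 3 mm of the groove's middle sideways, 4 mm in height, 0.04 rad in direction), its end no more than 4 mm from the end stop, and the strap is down on it (within 0.05 rad of level) (x of blank in the frame of cradle between -0.003 and 0.003 m and z of blank in the frame of cradle between 0.06 and 0.068 m and y of blank in the frame of cradle between -0.019 and -0.01 m and angle between the y axis of blank and the y axis of cradle, either way round below 0.04 rad and value of joint strap between -0.05 and 0.05 rad and linear speed of blank below 0.01 m/s); the robot touches nothing.
It fails at once if a bystander (glue bottle, offcut, mallet, hammer, tape, square or chisel) was moved by more than 30 mm (distance of any of glue, offcut, mallet, hammer, tape, square, chisel from where it was at the start of the episode above 0.03 m).
It also fails if it takes over 54 s, if anything falls off the work surface, if the arm or the gripper's body presses on something with over 40 N, if the wrist force passes 120 N, or if a joint passes its speed limit or range.

## Working session

There is one attempt and no reset: what is moved stays moved. The work goes in short steps, Python scripts to look and compute and a shell command to move; the robot and the scene stay as the last step left them, time stands still between calls to the robot, and variables do not carry over. Pictures are saved under pics/ and viewed, about 8 in all and at most 12, crops included, and the job is handed in when it is done.

```bash
mkdir -p pics; python3 - <<'E'
from rig import bot, vision
import cv2,numpy as np
s=bot.read_state();print(s['time_s'],s['position'],np.round(s['tcp_rot'],3),s['opening'],bot.grip_depth)
for n in("scene","top"):
    im=vision.capture(n);cv2.imwrite(f'pics/{n}0.png',im[:,:,::-1])
    i=vision.camera_info(n);print({k:np.round(v,4).tolist() if k!='x' and not isinstance(v,str) else v for k,v in i.items()})
print(vision.camera_info("wrist"))
E
```

```text
0.0 [ 0.22404436 -0.58268322  0.22155698] [[ 0.933  0.359 -0.   ]
 [ 0.359 -0.933  0.002]
 [ 0.    -0.002 -1.   ]] 1.0008075764552724 -0.0187
{'intrinsics': [[483.5078, 0.0, 323.4717], [0.0, 483.5078, 235.4634], [0.0, 0.0, 1.0]], 'camera_from_world': [[0.4358, 0.9, -0.0093, -0.2304], [-0.7538, 0.3706, 0.5426, 0.3451], [0.4918, -0.2295, 0.8399, -1.5506], [0.0, 0.0, 0.0, 1.0]]}
{'intrinsics': [[575.3364, 0.0, 322.9339], [0.0, 575.3364, 241.1324], [0.0, 0.0, 1.0]], 'camera_from_world': [[0.0103, -0.9999, 0.0097, -0.0333], [0.9961, 0.0112, 0.0878, -0.5434], [-0.0879, 0.0088, 0.9961, -1.8266], [0.0, 0.0, 0.0, 1.0]]}
{'intrinsics': array([[345.48516171,   0.        , 322.55091271],
       [  0.        , 345.48516171, 239.78026014],
       [  0.        ,   0.        ,   1.        ]]), 'mount': array([[ 4.03297474e-04,  9.60034951e-01,  2.79879851e-01,
         7.54892819e-02],
       [ 9.99999705e-01, -5.70340079e-04,  5.15396356e-04,
        -3.14075723e-04],
       [ 6.54425211e-04,  2.79879560e-01, -9.60034897e-01,
        -1.63096962e-01],
       [ 0.00000000e+00,  0.00000000e+00,  0.00000000e+00,
         1.00000000e+00]])}
```

View pics/top0.png

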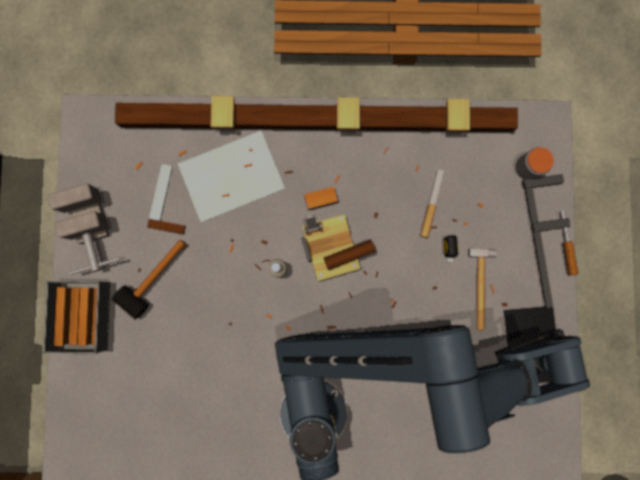

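View pics/scene0.png

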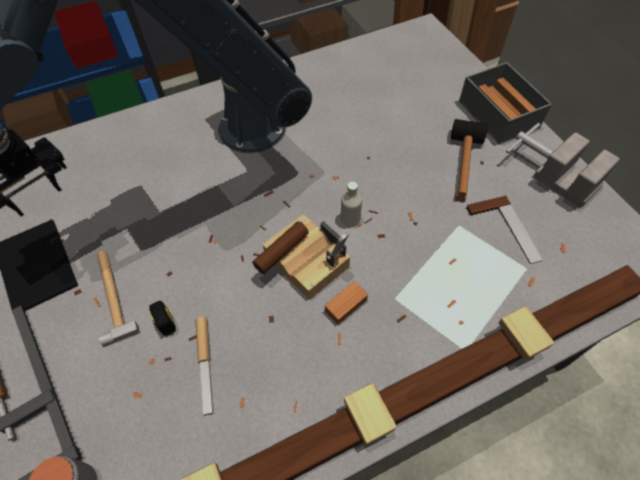

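The top view shows the cradle near (332,247), with the dark blank on it running from (327,262) to (372,246). The stop is at the left (309,245) and the strap and hinge at (313,224). The glue bottle stands at (278,268), left of the stop. I'll zoom in for cradle corners.

```bash
python3 - <<'E'
import cv2,numpy as np
a=cv2.imread('pics/top0.png')[200:290,260:385];b=cv2.imread('pics/scene0.png')[175:300,240:370]
a=cv2.resize(a,None,fx=4.4,fy=4.4,interpolation=cv2.INTER_CUBIC)[:,:400+150]
b=cv2.resize(b,(0,0),fx=396/125,fy=396/125,interpolation=cv2.INTER_CUBIC)
h=np.hstack([a[:396,:388],a[:396,388:550],b]);h=cv2.resize(h,(800,int(h.shape[0]*800/h.shape[1])));print(h.shape)
cv2.imwrite('pics/zoom.png',cv2.resize(cv2.imread('pics/top0.png')[205:285,265:385],(800,533),interpolation=cv2.INTER_CUBIC))
E
```

```text
(329, 800, 3)
```

View pics/zoom.png

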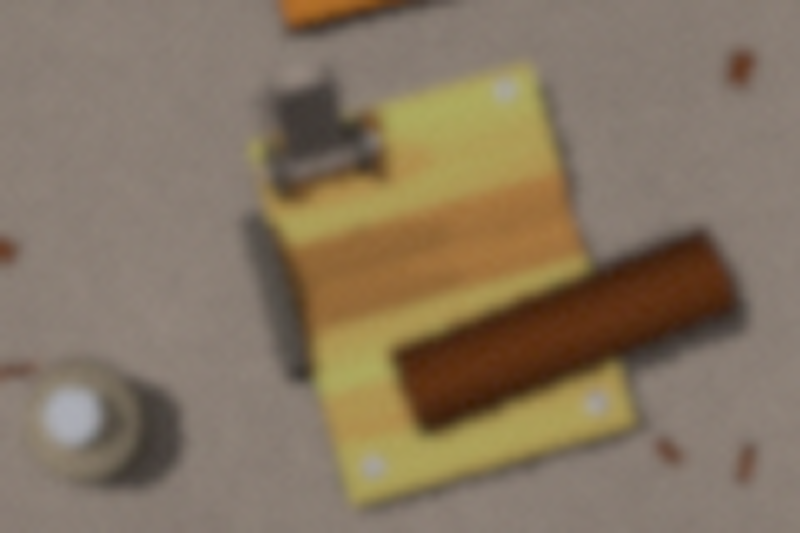

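Zoom corners of the cradle top: (252,145), (535,65), (635,425), (352,503). Blank outline: (395,350), (425,430), (740,295), (705,235). Strap is leaning back at the far side.

```bash
cat > h.py <<'E'
import numpy as np, cv2
from rig import bot, vision
from scipy.spatial.transform import Rotation as R
def ray(px,info,T=None):
    K=info['intrinsics']
    d=np.linalg.inv(K)@[px[0],px[1],1]; d=np.array([d[0],-d[1],-d[2]])
    M=np.linalg.inv(info['camera_from_world']) if T is None else T@info['mount']
    return M[:3,3],M[:3,:3]@d
def onz(px,z,info,T=None):
    o,d=ray(px,info,T); return o+d*(z-o[2])/d[2]
def project(P,info,T):
    c=np.linalg.inv(T@info['mount'])@np.append(P,1); p=info['intrinsics']@np.array([c[0],-c[1],-c[2]]); return p[:2]/p[2]
def tcp():
    s=bot.read_state();T=np.eye(4);T[:3,:3]=s['tcp_rot'];T[:3,3]=s['position'];return T,s
def to_tool(p,Rt): # shift mm and turn deg from current pose to p,Rt
    T,_=tcp(); return np.round(1e3*T[:3,:3].T@(p-T[:3,3]),1),np.round(R.from_matrix(T[:3,:3].T@Rt).as_rotvec(degrees=True),2)
def fit(c,w): # planar pose from matched points (m)
    c=np.array(c)[:,:2];w=np.array(w)[:,:2];a=c-c.mean(0);b=w-w.mean(0)
    th=np.arctan2((a[:,0]*b[:,1]-a[:,1]*b[:,0]).sum(),(a*b).sum()); 
    C=np.array([[np.cos(th),-np.sin(th)],[np.sin(th),np.cos(th)]]);t=w.mean(0)-C@c.mean(0)
    return th,t,np.linalg.norm(a@C.T-b,axis=1)
def cr(th,t): 
    Z=np.eye(4);Z[:3,:3]=R.from_euler('z',th).as_matrix();Z[:2,3]=t;return Z
def Rt(th): # tool down, tool x = cradle y, tool y= cradle x
    C=R.from_euler('z',th).as_matrix(); return np.column_stack([C[:,1],C[:,0],-C[:,2]])
E
python3 - <<'E'
from h import *
i=vision.camera_info('top');f=lambda p:(np.array(p)+.5)/(800/120)-.5+[265,205]
w=[onz(f(p),.055,i) for p in[(352,503),(635,425),(535,65),(252,145)]]
c=np.array([(-105,65),(-105,-75),(75,-75),(75,65)])/1e3
th,t,e=fit(c,w);print(np.degrees(th),t,e)
C=cr(th,t)
for p in[(395,350),(425,430),(740,295),(705,235)]:
    q=onz(f(p),.077,i);print(q,np.linalg.inv(C)@np.append(q,1))
for y,z in((-.005,.30),):
    p=(C@[-.05,-.09,.24,1])[:3];print(p,to_tool(p,Rt(th)))
print(onz(f((75,415)),.15,i))
E
```

```text
16.134190575572802 [ 0.53526163 -0.04415399] [0.00173455 0.00150657 0.00098785 0.00198215]
[ 0.48920726 -0.03023113  0.077     ] [-0.04037145  0.02617243  0.077       1.        ]
[ 0.45197419 -0.04461302  0.077     ] [-0.0801346   0.02270362  0.077       1.        ]
[ 0.51677604 -0.1916021   0.077     ] [-0.05873156 -0.13650373  0.077       1.        ]
[ 0.54481752 -0.175104    0.077     ] [-0.02720991 -0.12844782  0.077       1.        ]
[ 0.51224087 -0.1445036   0.24      ] (array([ 426.2, -305.8,  -17.6]), array([-8.000e-02, -1.000e-01, -8.512e+01]))
[0.45411436 0.11342196 0.15      ]
```

```bash
python3 -m jog '[[[426,-306,-18],[0,0,-85],0],[[426,-306,-18],[0,0,-85],0],[[426,-306,-18],[0,0,-85],0],[[426,-306,-18],[0,0,-85],0],[[426,-306,-18],[0,0,-85],0],[[426,-306,-18],[0,0,-85],0],[[426,-306,-18],[0,0,-85],0],[[426,-306,-18],[0,0,-85],0],[[426,-306,-18],[0,0,-85],0],[[426,-306,-18],[0,0,-85],0],[[426,-306,-18],[0,0,-85],0],[[426,-306,-18],[0,0,-85],0]]'
python3 - <<'E'
from h import *
print(to_tool(np.array([.512,-.1445,.24]),Rt(np.radians(16.13))))
E
```

```text
time_s: 1.1
position: [0.499, -0.1636, 0.2395]
tcp_rot: [[-0.282, 0.96, -0.001], [0.96, 0.282, 0.0], [0.0, -0.0, -1.0]]
force: [0.9, -0.6, 0.9]
opening: 0.999
(array([14.7, 17.9, -0.5]), array([-0.03, -0.03,  0.22]))
```

```bash
python3 -m jog '[[[15,18,0],[0,0,0],0],[[15,18,0],[0,0,0],0],[[15,18,0],[0,0,0],0],[[15,18,0],[0,0,0],0]]'
python3 - <<'E'
from h import *
T,s=tcp();np.save('T1.npy',T);im=vision.capture('wrist');cv2.imwrite('pics/w1.png',im[:,:,::-1]);print(T.round(4))
E
```

```text
time_s: 1.43
position: [0.5111, -0.1466, 0.2394]
tcp_rot: [[-0.276, 0.961, -0.001], [0.961, 0.276, -0.0], [0.0, -0.001, -1.0]]
force: [0.2, 0.3, -0.1]
opening: 1.004
[[-2.760e-01  9.611e-01 -1.200e-03  5.111e-01]
 [ 9.611e-01  2.760e-01 -2.000e-04 -1.466e-01]
 [ 2.000e-04 -1.200e-03 -1.000e+00  2.394e-01]
 [ 0.000e+00  0.000e+00  0.000e+00  1.000e+00]]
```

View pics/w1.png

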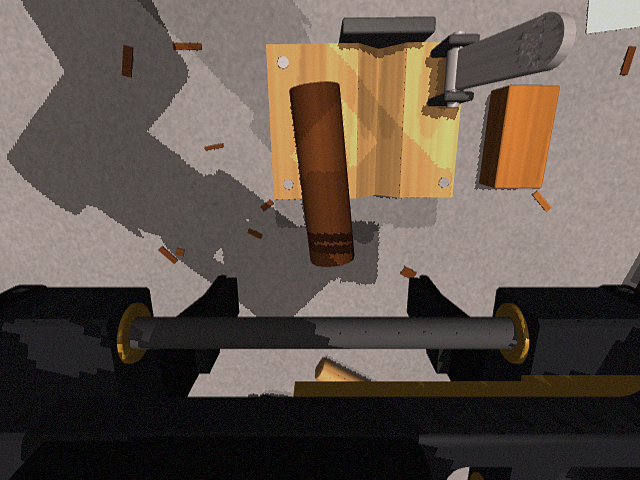

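The wrist view shows cradle corners TL (267,44), BL (275,198), BR (456,198). The blank's sides run (291,88)→(313,258) and (340,88)→(353,258), tilted and overhanging the open end. The strap leans back at upper right and the offcut lies beyond the hinge.

```bash
python3 - <<'E'
from h import *
i=vision.camera_info('wrist');T=np.load('T1.npy')
w=[onz(p,.055,i,T) for p in[(267,44),(275,198),(456,198)]]
c=np.array([(-105,65),(-105,-75),(75,-75)])/1e3
th,t,e=fit(c,w);print(np.degrees(th),t,e);C=cr(th,t);Ci=np.linalg.inv(C);np.save('C.npy',C);np.save('th.npy',th)
for u in [(360,150),(403,150)]: print('lip',(Ci@np.append(onz(u,.055,i,T),1)).round(4))
P=[Ci@np.append(onz(p,.077,i,T),1) for p in[(291,88),(340,88),(313,258),(353,258),(316,84),(332,264)]]
print(np.round(P,4))
a=(P[0]+P[1])/2;b=(P[2]+P[3])/2;sl=(a[0]-b[0])/(a[1]-b[1]);print('slope deg',np.degrees(np.arctan(sl)))
yc=(P[4][1]+P[5][1])/2;xg=lambda y:b[0]+sl*(y-b[1]);print('centre',xg(yc),yc)
y=yc-.022; G=(C@[xg(y),y,.14,1])[:3]; print('G',G,to_tool(G,Rt(th-np.arctan(sl))))
# strap tip: rounded end centre
o,d=ray((563,25),i,T);o=Ci@np.append(o,1);d=Ci[:3,:3]@d
s=(.035-o[1])/d[1];print('strap end pt at y=35',o[:3]+s*d)
E
```

```text
16.634717691106424 [ 0.53788335 -0.03971064] [0.00129738 0.00116728 0.00235095]
lip [-0.0208 -0.028   0.055   1.    ]
lip [ 0.021  -0.0285  0.055   1.    ]
[[-0.0841  0.0255  0.077   1.    ]
 [-0.0415  0.025   0.077   1.    ]
 [-0.0678 -0.1311  0.077   1.    ]
 [-0.0279 -0.1315  0.077   1.    ]
 [-0.0623  0.0284  0.077   1.    ]
 [-0.0489 -0.1376  0.077   1.    ]]
slope deg -5.451063166998161
centre -0.055170890762617726 -0.054594340485226545
G [ 0.50895952 -0.12829217  0.14      ] (array([18.7,  3.4, 99.4]), array([-0.06, -0.02, -6.13]))
strap end pt at y=35 [0.06227629 0.035      0.20920492]
```

```bash
python3 -m jog '[[[19,3,40],[0,0,-6],0],[[19,3,80],[0,0,-6],0],[[19,3,110],[0,0,-6],0],[[19,3,140],[0,0,-6],0],[[19,3,160],[0,0,-6],0],[[19,3,167],[0,0,-6],0],[[19,3,167],[0,0,-6],0],[[19,3,167],[0,0,-6],0.3],[[19,3,167],[0,0,-6],0.6],[[19,3,167],[0,0,-6],0.7],[[19,3,167],[0,0,-6],0.7],[[19,3,167],[0,0,-6],0.7]]'
python3 - <<'E'
from h import *
T,s=tcp();C=np.load('C.npy');print((np.linalg.inv(C)@T[:,3]).round(4),s['force'],s['opening'])
E
```

```text
time_s: 2.48
position: [0.5099, -0.1275, 0.0738]
tcp_rot: [[-0.375, 0.927, 0.002], [0.927, 0.375, -0.001], [-0.002, 0.001, -1.0]]
force: [-0.1, -0.3, -0.0]
opening: 0.705
[-0.052  -0.0761  0.0738  1.    ] [-0.08078263 -0.28939713 -0.00331066] 0.7052170840664541
```

```bash
python3 -m jog '[[[0,0,1],[0,0,0],0.7],[[0,0,1],[0,0,0],0.7],[[0,0,1],[0,0,0],0.7],[[0,0,1],[0,0,0],0.7],[[0,0,1],[0,0,0],0.7],[[0,0,1],[0,0,0],0.7]]'
python3 - <<'E'
from h import *
T,s=tcp();C=np.load('C.npy');th=float(np.load('th.npy'));print((np.linalg.inv(C)@T[:,3]).round(4),s['force'],s['opening'])
print(to_tool((C@[0,-.067,.09,1])[:3],Rt(th)),to_tool((C@[0,-.067,.06,1])[:3],Rt(th)))
E
```

```text
time_s: 2.98
position: [0.5093, -0.1272, 0.0718]
tcp_rot: [[-0.375, 0.927, -0.0], [0.927, 0.375, 0.0], [0.0, -0.0, -1.0]]
force: [-0.5, 0.2, 2.7]
opening: 0.5
[-0.0525 -0.0756  0.0718  1.    ] [-0.46467434  0.22003359  2.71942769] 0.49981011723587654
(array([  3.7,  53. , -18.2]), array([-0.  , -0.  ,  5.39])) (array([ 3.7, 53. , 11.8]), array([-0.  , -0.  ,  5.39]))
```

```bash
python3 -m jog '[[[0,0,-10],[0,0,0],0.7],[[1,5,-18],[0,0,1],0.7],[[2,25,-18],[0,0,3],0.7],[[4,45,-18],[0,0,5.4],0.7],[[4,53,-18],[0,0,5.4],0.7],[[4,53,-10],[0,0,5.4],0.7],[[4,53,0],[0,0,5.4],0.7],[[4,53,6],[0,0,5.4],0.7],[[4,53,10],[0,0,5.4],0.7],[[4,53,12],[0,0,5.4],0.7],[[4,53,12],[0,0,5.4],0.7],[[4,53,12],[0,0,5.4],0.7]]'
python3 - <<'E'
from h import *
T,s=tcp();C=np.load('C.npy');th=float(np.load('th.npy'));print((np.linalg.inv(C)@T[:,3]).round(4),s['force'],s['moment'],s['opening'])
im=vision.capture('wrist');cv2.imwrite('pics/w2.png',im[:,:,::-1]);np.save('T2.npy',T)
E
```

```text
time_s: 3.98
position: [0.5564, -0.1039, 0.0595]
tcp_rot: [[-0.286, 0.958, -0.001], [0.958, 0.286, 0.0], [0.0, -0.001, -1.0]]
force: [-1.0, -0.1, -1.7]
opening: 0.493
[-7.00e-04 -6.68e-02  5.95e-02  1.00e+00] [-1.04586617 -0.07580437 -1.67119045] [-0.00558397 -0.16207535  0.01045179] 0.4934581326527248
```

View pics/w2.png

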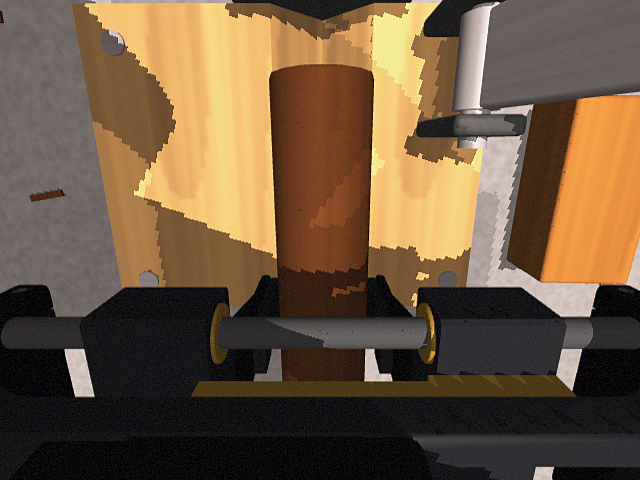

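The blank is held over the groove, aligned with it; its far end is at row 66, short of the stop. I'll release it to settle, then regrip.

```bash
python3 -m jog '[[[0,0,0],[0,0,0],0.3],[[0,0,0],[0,0,0],0.3],[[0,0,0],[0,0,0],0.3],[[0,0,0],[0,0,0],0.3],[[0,0,0],[0,0,0],0.3],[[0,0,0],[0,0,0],0.7],[[0,0,0],[0,0,0],0.7],[[0,0,0],[0,0,0],0.7],[[0,0,0],[0,0,0],0.7],[[0,0,0],[0,0,0],0.7],[[0,0,0],[0,0,0],0.7],[[0,0,0],[0,0,0],0.7]]'
python3 -m jog '[[[3,0,0],[0,0,0],0.7],[[6,0,0],[0,0,0],0.7],[[9,0,0],[0,0,0],0.7],[[12,0,0],[0,0,0],0.7],[[15,0,0],[0,0,0],0.7],[[18,0,0],[0,0,0],0.7],[[20,0,0],[0,0,0],0.7],[[22,0,0],[0,0,0],0.7],[[24,0,0],[0,0,0],0.7],[[24,0,0],[0,0,0],0.7]]'
python3 - <<'E'
from h import *
T,s=tcp();C=np.load('C.npy');print((np.linalg.inv(C)@T[:,3]).round(4),C[:3,:3].T@s['force'],s['opening'])
E
```

```text
time_s: 5.03
position: [0.5561, -0.1038, 0.0597]
tcp_rot: [[-0.286, 0.958, -0.002], [0.958, 0.286, -0.0], [0.0, -0.002, -1.0]]
force: [-3.1, -1.7, 2.8]
opening: 0.498
time_s: 5.87
position: [0.5498, -0.0815, 0.06]
tcp_rot: [[-0.287, 0.958, -0.0], [0.958, 0.287, -0.002], [-0.001, -0.001, -1.0]]
force: [-3.6, -5.1, 4.3]
opening: 0.496
[-6.00e-04 -4.35e-02  6.00e-02  1.00e+00] [-4.89613335 -3.85835867  4.30475167] 0.4957215945539789
```

Sliding with light friction. Continue in small steps to contact.

```bash
python3 -m jog '[[[1,0,0],[0,0,0],0.7],[[2,0,0],[0,0,0],0.7],[[3,0,0],[0,0,0],0.7],[[4,0,0],[0,0,0],0.7],[[4,0,0],[0,0,0],0.7]]'
python3 -m jog '[[[1,0,0],[0,0,0],0.7],[[2,0,0],[0,0,0],0.7],[[3,0,0],[0,0,0],0.7],[[3,0,0],[0,0,0],0.7]]'
python3 - <<'E'
from h import *
T,s=tcp();C=np.load('C.npy');print((np.linalg.inv(C)@T[:,3]).round(4),C[:3,:3].T@s['force'],s['opening'])
E
```

```text
time_s: 6.28
position: [0.5488, -0.078, 0.06]
tcp_rot: [[-0.287, 0.958, -0.0], [0.958, 0.287, -0.002], [-0.002, -0.001, -1.0]]
force: [-3.3, -5.9, 3.3]
opening: 0.494
time_s: 6.62
position: [0.5482, -0.0759, 0.06]
tcp_rot: [[-0.287, 0.958, 0.0], [0.958, 0.287, -0.003], [-0.003, -0.001, -1.0]]
force: [-3.2, -8.1, 2.4]
opening: 0.494
[-5.00e-04 -3.77e-02  6.00e-02  1.00e+00] [-5.34713439 -6.86962968  2.35508859] 0.49381178123863534
```

```bash
python3 -m jog '[[[1,0,0],[0,0,0],0.7],[[2,0,0],[0,0,0],0.7],[[3,0,0],[0,0,0],0.7],[[3,0,0],[0,0,0],0.7]]'
python3 -m jog '[[[1,0,0],[0,0,0],0.7],[[2,0,0],[0,0,0],0.7],[[3,0,0],[0,0,0],0.7],[[3,0,0],[0,0,0],0.7]]'
python3 - <<'E'
from h import *
T,s=tcp();C=np.load('C.npy');print((np.linalg.inv(C)@T[:,3]).round(4),C[:3,:3].T@s['force'],s['opening'])
im=vision.capture('wrist');cv2.imwrite('pics/w3.png',im[:,:,::-1]);np.save('T3.npy',T)
E
```

```text
time_s: 6.95
position: [0.5482, -0.0758, 0.06]
tcp_rot: [[-0.289, 0.957, 0.002], [0.957, 0.289, -0.008], [-0.008, -0.0, -1.0]]
force: [-4.8, -16.5, -0.2]
opening: 0.496
time_s: 7.28
position: [0.5485, -0.0757, 0.0603]
tcp_rot: [[-0.29, 0.957, 0.004], [0.957, 0.29, -0.012], [-0.013, 0.001, -1.0]]
force: [-4.1, -24.1, -1.1]
opening: 0.494
[-2.00e-04 -3.75e-02  6.03e-02  1.00e+00] [-10.78343052 -21.92316213  -1.06759329] 0.49373455754212003
```

View pics/w3.png

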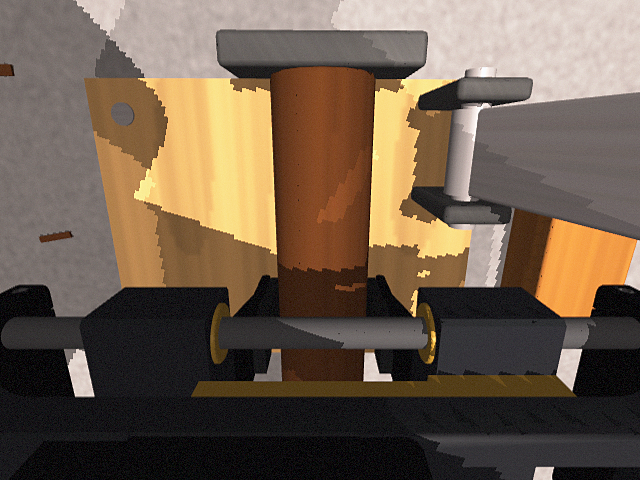

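The blank's end is against the stop plate (row 70), and it stopped moving while the force rose to 22 N. I'll relax the push, open and rise.

```bash
python3 -m jog '[[[-3,0,0],[0,0,0],0.7],[[-5,0,0],[0,0,0],0.7],[[-5,0,0],[0,0,0],0.7],[[-5,0,0],[0,0,0],0.3],[[-5,0,0],[0,0,0],0.2],[[-5,0,0],[0,0,0],0.2],[[-5,0,0],[0,0,0],0.2],[[-5,0,0],[0,0,0],0.2],[[-5,0,-10],[0,0,0],0.2],[[-5,0,-40],[0,0,0],0.2],[[-5,0,-70],[0,0,0],0.2],[[-5,0,-70],[0,0,0],0.2]]'
python3 - <<'E'
from h import *
T,s=tcp();C=np.load('C.npy');th=float(np.load('th.npy'));print((np.linalg.inv(C)@T[:,3]).round(4),C[:3,:3].T@s['force'],s['opening'])
im=vision.capture('wrist');cv2.imwrite('pics/w4.png',im[:,:,::-1]);np.save('T4.npy',T)
for p in [(0,-.1,.27),(.15,-.02,.27),(.15,.035,.27),(.15,.035,.16)]: print(to_tool((C@[*p,1])[:3],Rt(th)))
E
```

```text
time_s: 8.33
position: [0.5515, -0.0738, 0.1353]
tcp_rot: [[-0.286, 0.958, 0.01], [0.958, 0.286, -0.003], [-0.006, 0.009, -1.0]]
force: [1.2, -0.4, 0.0]
opening: 0.797
[ 0.0033 -0.0366  0.1353  1.    ] [ 1.02356808 -0.72694191  0.00856815] 0.7971390635487382
(array([ -64.7,   -1.4, -136.4]), array([ 0.38,  0.26, -0.  ]))
(array([  15.3,  148.6, -135.8]), array([ 0.38,  0.26, -0.  ]))
(array([  70.3,  148.6, -136.1]), array([ 0.38,  0.26, -0.  ]))
(array([ 70.8, 147.9, -26.1]), array([ 0.38,  0.26, -0.  ]))
```

View pics/w4.png

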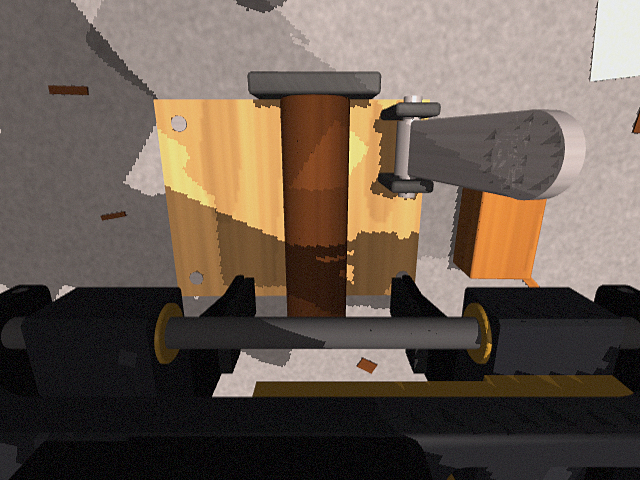

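The blank lies in the groove, its end tight to the stop (row 95), axis near column 315. The strap leans back, with its tip near (570,155). I'll go up, over and down behind the strap with closed fingers.

```bash
python3 -m jog '[[[0,0,-40],[0,0,0],0.6],[[0,0,-80],[0,0,0],1],[[0,0,-115],[0,0,0],1],[[0,0,-136],[0.4,0.3,0],1],[[20,40,-136],[0.4,0.3,0],1],[[40,75,-136],[0.4,0.3,0],1],[[55,110,-136],[0.4,0.3,0],1],[[70,148,-136],[0.4,0.3,0],1],[[70,148,-136],[0.4,0.3,0],1],[[70,148,-136],[0.4,0.3,0],1]]'
python3 - <<'E'
from h import *
i=vision.camera_info('wrist');T=np.load('T4.npy');C=np.load('C.npy');th=float(np.load('th.npy'));Ci=np.linalg.inv(C)
o,d=ray((572,155),i,T);o=Ci@np.append(o,1);d=Ci[:3,:3]@d;q=o[:3]+d*(.035-o[1])/d[1]
print('view ray at z .185',o[:3]+d*(.185-o[2])/d[2])
T,s=tcp();print((Ci@T[:,3]).round(4),s['opening'])
for p in[(.15,.035,.27),(.15,.035,.16)]:print(to_tool((C@[*p,1])[:3],Rt(th)))
E
```

```text
time_s: 9.22
position: [0.6698, 0.0382, 0.2639]
tcp_rot: [[-0.289, 0.957, -0.011], [0.957, 0.289, 0.003], [0.006, -0.009, -1.0]]
force: [0.4, -0.3, 0.4]
opening: 0.12
view ray at z .185 [0.08140352 0.03579223 0.185     ]
[0.1487 0.0369 0.2639 1.    ] 0.11998433642773661
(array([-1.9,  1.2, -6.2]), array([-0.53, -0.35,  0.16]))
(array([ -2.5,   2.3, 103.8]), array([-0.53, -0.35,  0.16]))
```

```bash
python3 -m jog '[[[-2,2,35],[-0.5,-0.3,0],1],[[-2,2,70],[-0.5,-0.3,0],1],[[-2,2,95],[-0.5,-0.3,0],1],[[-2,2,104],[-0.5,-0.3,0],1],[[-2,-10,104],[-0.5,-0.3,0],1],[[-2,-20,104],[-0.5,-0.3,0],1],[[-2,-30,104],[-0.5,-0.3,0],1],[[-2,-40,104],[-0.5,-0.3,0],1],[[-2,-50,104],[-0.5,-0.3,0],1],[[-2,-60,104],[-0.5,-0.3,0],1],[[-2,-68,104],[-0.5,-0.3,0],1],[[-2,-75,104],[-0.5,-0.3,0],1]]'
python3 - <<'E'
from h import *
C=np.load('C.npy');th=float(np.load('th.npy'));Ci=np.linalg.inv(C)
T,s=tcp();print((Ci@T[:,3]).round(4),s['opening'],C[:3,:3].T@s['force'])
for p in [(.038,.035,.153),(.024,.035,.142),(.011,.035,.128),(.003,.035,.112),(0,.035,.096)]:print(to_tool((C@[*p,1])[:3],Rt(th)))
E
```

```text
time_s: 10.22
position: [0.5988, 0.0125, 0.1644]
tcp_rot: [[-0.285, 0.958, 0.007], [0.958, 0.285, -0.0], [-0.002, 0.007, -1.0]]
force: [3.3, 0.5, 3.7]
opening: 0.007
[0.0733 0.0326 0.1644 1.    ] 0.006658771594013144 [ 3.29663043 -0.42715442  3.66226019]
(array([  2.4, -35.4,  11.1]), array([ 0.41,  0.13, -0.07]))
(array([  2.4, -49.5,  22. ]), array([ 0.41,  0.13, -0.07]))
(array([  2.4, -62.6,  35.9]), array([ 0.41,  0.13, -0.07]))
(array([  2.4, -70.7,  51.9]), array([ 0.41,  0.13, -0.07]))
(array([  2.5, -73.8,  67.9]), array([ 0.41,  0.13, -0.07]))
```

```bash
python3 -m jog '[[[0,-9,3],[0,0,0],1],[[1,-18,5],[0,0,0],1],[[2,-27,8],[0,0,0],1],[[2,-35,11],[0,0,0],1],[[2,-42,16],[0,0,0],1],[[2,-49,22],[0,0,0],1],[[2,-56,29],[0,0,0],1],[[2,-62,36],[0,0,0],1],[[2,-67,44],[0,0,0],1],[[2,-70,52],[0,0,0],1],[[2,-70,52],[0,0,0],1]]'
python3 - <<'E'
from h import *
C=np.load('C.npy');Ci=np.linalg.inv(C)
T,s=tcp();print((Ci@T[:,3]).round(4),C[:3,:3].T@s['force'])
E
```

```text
time_s: 11.13
position: [0.5269, -0.0044, 0.1078]
tcp_rot: [[-0.286, 0.958, -0.005], [0.958, 0.286, 0.002], [0.003, -0.004, -1.0]]
force: [-0.3, 0.1, -0.2]
opening: 0.009
[-4.000e-04  3.690e-02  1.078e-01  1.000e+00] [-0.29084503  0.14106756 -0.19048282]
```

```bash
python3 -m jog '[[[0,0,3],[0,0,0],1],[[0,0,6],[0,0,0],1],[[0,0,9],[0,0,0],1],[[0,0,11],[0,0,0],1],[[0,0,13],[0,0,0],1],[[0,0,15],[0,0,0],1],[[0,0,15],[0,0,0],1]]'
python3 - <<'E'
from h import *
C=np.load('C.npy');Ci=np.linalg.inv(C)
T,s=tcp();print((Ci@T[:,3]).round(4),C[:3,:3].T@s['force'])
im=vision.capture('wrist');cv2.imwrite('pics/w5.png',im[:,:,::-1])
E
```

```text
time_s: 11.72
position: [0.5299, -0.0046, 0.0947]
tcp_rot: [[-0.286, 0.958, 0.002], [0.958, 0.286, 0.001], [0.0, 0.002, -1.0]]
force: [0.1, -0.6, -0.4]
opening: 0.007
[0.0024 0.0359 0.0947 1.    ] [-0.09767628 -0.6352154  -0.42942496]
```

View pics/w5.png

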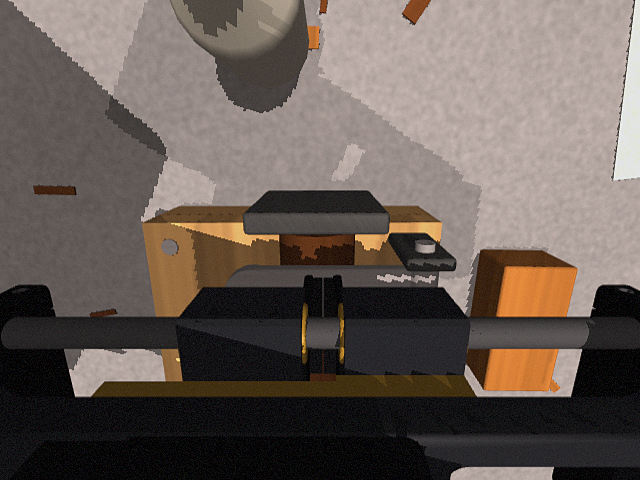

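The strap lies across the blank (left end near (235,275)). I'll press lightly to confirm it's down.

```bash
python3 -m jog '[[[0,0,1],[0,0,0],1],[[0,0,2],[0,0,0],1],[[0,0,3],[0,0,0],1],[[0,0,4],[0,0,0],1],[[0,0,4],[0,0,0],1]]'
python3 - <<'E'
from h import *
C=np.load('C.npy');Ci=np.linalg.inv(C)
T,s=tcp();print((Ci@T[:,3]).round(4),C[:3,:3].T@s['force'])
E
```

```text
time_s: 12.18
position: [0.5308, -0.0048, 0.0942]
tcp_rot: [[-0.286, 0.958, 0.004], [0.958, 0.286, -0.0], [-0.001, 0.004, -1.0]]
force: [-4.4, 0.8, 23.2]
opening: 0.005
[0.0032 0.0355 0.0942 1.    ] [-3.97850649  2.06946741 23.22910983]
```

Firm contact at z = 94.2 mm, the closed strap's top. Now I'll retreat upwards and towards the open end, then check.

```bash
python3 -m jog '[[[0,0,-5],[0,0,0],1],[[0,0,-40],[0,0,0],1],[[0,0,-80],[0,0,0],1],[[0,0,-115],[0,0,0],1],[[-40,0,-130],[0,0,0],1],[[-80,0,-130],[0,0,0],1],[[-110,0,-130],[0,0,0],1],[[-110,0,-130],[0,0,0],1],[[-110,0,-130],[0,0,0],1],[[-110,0,-130],[0,0,0],1]]'
python3 - <<'E'
from h import *
T,s=tcp();np.save('T6.npy',T);im=vision.capture('wrist');cv2.imwrite('pics/w6.png',im[:,:,::-1]);print(T.round(3),s['force'])
i=vision.camera_info('wrist');C=np.load('C.npy')
for n,p in dict(blank_end_top=(0,.065,.086),tipL=(-.048,.035,.090),blank_openend_top=(0,-.095,.086)).items(): print(n,project((C@[*p,1])[:3],i,T))
E
```

```text
time_s: 13.02
position: [0.5605, -0.1097, 0.2206]
tcp_rot: [[-0.285, 0.958, 0.0], [0.958, 0.285, 0.002], [0.001, 0.001, -1.0]]
force: [0.2, 0.5, 0.6]
opening: 0.009
[[-0.285  0.958  0.     0.561]
 [ 0.958  0.285  0.002 -0.11 ]
 [ 0.001  0.001 -1.     0.221]
 [ 0.     0.     0.     1.   ]] [0.16369991 0.48376104 0.60064098]
blank_end_top [321.86324027  57.29586467]
tipL [261.24277225  98.13367934]
blank_openend_top [322.04751934 252.67692794]
```

View pics/w6.png

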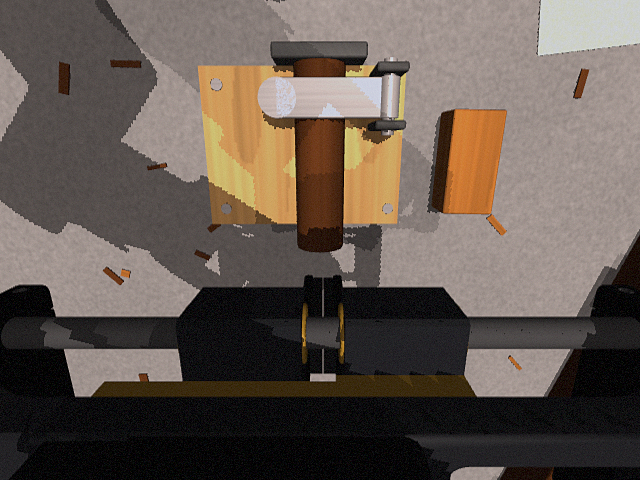

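The strap tip is at (258,97), predicted (261,98). The blank's ends are at rows ~58 and ~250, predicted 57 and 253. All consistent with the blank loaded and the clamp closed, so I'm handing in.

```bash
python3 -c "
from rig import bot
print(bot.hand_in())"
```

```text
the job is handed in; nothing more can be done
None
```

I loaded the blank into the cradle, closed the clamp strap on it, and handed the job in at about 13 s of the 54 s limit. The hand-in gives no verdict, so the results below are my own measurements.

- **Blank:** I gripped it on the ledge, carried it into the groove and let it settle. I then slid it along until it stopped against the end stop with the push force at about 22 N. In the last picture its ends are within about 3 pixels of where a fully loaded blank should show.
- **Strap:** I swung it over from behind with closed fingers. For part of the swing the strap ran ahead of the fingers, so I pressed down on it to check. It was firm at 23 N with its top at 94.2 mm, against 94 mm expected when closed. In the last picture its tip is about 3 pixels from the predicted closed position.
- **Left at the end:** The gripper was clear of everything with almost no force on it. I never touched the bystanders and saw none displaced, though I did not measure their positions again. No check failed.

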